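# Pin the sliding hook saddle to the display rail

## Task

Lock the sliding hook saddle to the red display rail with the blue-handled pin from the wooden block: put the pin into the saddle's hole, draw the saddle towards the yellow end while feeling for the hole hidden in the rail beneath, and push the pin gently through both until its shoulder sits fully home on the saddle, then let go. Never force the pin where it does not want to go, and leave the mug, the vase and the books where they are.

Things in the scene. Friction and masses are not known exactly. Their poses are not given: they have to be found in the camera images.
- rail: Fixed display rail: base 75 x 360 mm, red square bar 40 x 40 mm between a yellow end block (+y end) and a black one (-y end), both 66 mm high, inner faces 137 mm from the middle. Origin: middle of the underside, on the counter; y along the bar to the yellow end, x across, z up. Top of bar 50 mm up.
- bar_middle (a point): Middle of the bar's top face (50 mm up), axes as the rail's. The bar's one vertical round hole, 14.5 mm wide, is hidden under the saddle and was drilled by eye: on the centre line (x = 0), its centre anywhere from y = -0.010 to +0.026 in this frame, always 20 mm or more from the saddle hole's start, towards the yellow end.
- bar_plug_start (a point): A point 8 mm below the middle of the bar's top (42 mm up): the level at which a black friction plug closes the bar's hole, wherever that is. The plug holds against light touches and slides down under a steady push of about 7 N, then stays; the pin is home when it has pushed it about 20 mm down.
- saddle_hole (a point): Centre of the saddle's hole on its top face, 61 mm up; axes as the rail's. The hole goes straight through the 10 mm top plate (1 mm above the bar), is round, 14 mm wide, with a 1 mm chamfer. The saddle slides along y with about 2 N of friction, at least 80 mm to the yellow end; a pin in its hole can draw it.
- saddle: Bright aluminium saddle over the red bar, 58 mm across, 150 mm long along the bar. Origin: on the counter straight below its hole; axes as the rail's. A steel hook 8 mm thick sticks out of its +x side, to 139 mm from the centre line and at most 54 mm above the counter.
- pin: Steel pin, 89 mm long, about 90 g, upright in the wooden block. Origin: centre of its tip (lower end); z up the pin. Nose 3 mm long tapering from 12 to 10 mm; shank 12 mm wide up to a shoulder disc at 38 mm (30 mm wide, 5 mm thick); then a square blue handle 20 x 20 mm, from 43 to 89 mm, sides parallel to the pin's x and y.
- pin_shoulder (a point): Centre of the underside of the pin's shoulder disc, 38 mm above the tip. Home, it lies on the saddle's top face at the saddle's hole. With the tip standing on top of the bar through the saddle, it is 27 mm above the saddle's top face; with the tip on the plug, 19 mm.
- pin_stand: Fixed wooden block 60 x 60 x 50 mm high with a 14 mm hole through it, in which the pin stands with its shoulder on the block's top. Origin: centre of its underside.
- mug: Blue mug, 80 mm wide, 90 mm high, a bystander. Origin: centre of its underside.
- vase: Terracotta vase, 84 mm wide, 115 mm high, a bystander. Origin: centre of its underside.
- books: Two stacked books, 140 x 190 x 48 mm high, a bystander. Origin: centre of the underside.
Not all that is in view belongs to the job. Leave any pink or turquoise look-alike of the pin alone.

How it is judged:
By the outcome, as a careful person would: the job done as asked, in the order asked, and still so for the second after the job is handed in, with the robot touching nothing.
It also fails if it takes over 64 s, if anything falls off the work surface, if the arm or the gripper's body presses on something with over 40 N, if the wrist force passes 120 N, or if a joint passes its speed limit or range.

## Robot

A 7-joint arm with a two-finger parallel gripper is mounted at the origin on the work surface. World frame = base frame: x ahead of the robot, y to its left, z up, the work surface at z = 0. Lengths are in m, angles in rad, forces in N, time in s.
With the tool pointing down it reaches from about 0.35 to 0.9 m from the base axis. Payload 8.1 kg.
Tool frame: the origin (TCP) lies on the centre line of the jaws, within the pads' length; the fingertips stand 14 mm ahead of it and the grasp point (between the pads) lies 5 mm behind it; z points along the fingers, y is the direction in which the jaws open and shut (so a half turn about z gives the same grasp; the last joint's range is limited). The gripper opens to 92 mm and grips with 3 to 60 N. Pads are 19 mm wide; open, the fingers measure 130 mm over their backs; the gripper's body (75 mm by 190 mm) begins 47 mm behind the grasp point.
Start: joints at [-1.297, 0.434, 0.025, 1.573, -0.012, 1.134, -0.075], TCP at [0.23, 0.581, 0.241] pointing down, gripper open.
Joint ranges: [-2.62, 2.62], [-0.44, 2.09], [-1.27, 1.32], [0.08, 2.57], [-1.32, 4.46], [0.12, 2], [-2.74, 2.74]. Speed limits (rad/s): [2.22, 2.22, 3.01, 3.01, 3.14, 3.14, 3.14].

## Interface

Orientations are given as a rotation vector (axis times angle).
In Python, from cell import arm, optics gives the robot as it stands.
- The arm moves only by the shell command python3 -m creep 'ROWS' [FORCE]. ROWS is JSON, a list of rows, each an object with "translation": the shift along the tool's x, y, z in m, a list of three; "rot": the turn, a rotation vector about the tool's x, y, z in degrees, a list of three; "jaw": the finger opening in m, from 0 to 0.0918. In form: [{"translation": [x, y, z], "rot": [wx, wy, wz], "jaw": jaw}, ...]. A call has 1 to 12 rows; each row shifts and turns the commanded pose from where the row before left it, along the tool's axes as they then stand; what a row does not reach is not made up. A row lasts 1/12 s, in which the tool goes at most 41.7 mm and 7.16 degrees, less where a joint would pass 70% of its speed; a pose out of reach is approached as far as the arm can. A call is refused whole if a number of a shift passes 0.0417 or a number of a turn 7.16, either way. A call with a gripper value outside its range is refused whole. The fingers move at their own pace and stop on an object; FORCE is the grip in N (left out, the last holds). Time passes only in rows, so rows that do not move let the fingers close. It gives the time, the measured TCP pose, the force and the opening at its end, in the units of the state.
- arm.observe(): the state, without advancing time (a new reading comes with each control period).
- optics.get_image(name): name is "side" or "top"; returns the picture (384x512x3 uint8, red, green, blue); there is no depth.
- optics.camera_info(name): a dict with "fx", "fy", "cx", "cy" (pixels), "k1" (the pictures are not rectified: a ray, as slopes to the right and down, at radius r is drawn at 1 + k1 r^2 times it, then the intrinsics apply), "R" (3x3) and "t" (3): a world point X has camera coordinates R X + t. Camera axes: x right, y down, z forward; pixel columns grow to the right and rows downward; lengths in m; the calibration is good to about 2 mm. A picture is of the moment at which its call begins. camera_info takes no time and is no camera call.
- arm.sign_off(): hands the job in, once; it reports no verdict.
Trained networks look in the newest picture that a camera, given by its name, has taken for a name from the list of things; names that differ only in an ending like _2 or _b are one class to them, and where a whole thing is asked for, a point or a joint stands for the part that bears it (a point fixed in the world has none). Each returns a list of dicts, best first, with "score" (0 to 1); they miss things now and then, are a little off and sometimes report something else, mostly with a low value. They report only what shows in the picture. A call takes as long as a camera call. They do not tell look-alikes from the thing itself.
- optics.boxes_of(camera, thing): "location" ([column, row] in pixels, amid what is visible of it).
- optics.pinpoint(camera, thing): "location" ([column, row] in pixels: a listed point, or the origin of a listed thing).
The state is a dict: "clock": time; "joints": joint angles; "dq": joint speeds; "joint_efforts": joint torques, N m; "position": TCP position; "ee_rot": TCP orientation; "force": force on the tool from outside, world axes, zero at the start; "ft_torque": the same for the moment, N m; "width": opening from 0.0 (shut) to 1.0 (fully open).
Only numpy, scipy, OpenCV 4.12 (cv2) and the standard library are available. Lean on these libraries where they do the work, as an engineer would, in place of code of your own. Each camera call takes 0.05 s, during which the arm holds its last target.

## Working session

There is one attempt and no reset: what is moved stays moved. The work goes in short steps, Python scripts to look and compute and a shell command to move; the robot and the scene stay as the last step left them, time stands still between calls to the robot, and variables do not carry over. Pictures are saved under pics/ and viewed, and the job is handed in when it is done.

```bash
ls; mkdir -p pics
python3 - <<'E'
from cell import arm, optics
import cv2
s=arm.observe(); print({k:s[k] for k in ("clock","position","ee_rot","force","ft_torque","width")})
for n in ("side","top"):
    im=optics.get_image(n); cv2.imwrite(f"pics/{n}0.png",cv2.cvtColor(im,cv2.COLOR_RGB2BGR))
    print(n,optics.camera_info(n))
    for t in ("pin","pin_stand","saddle_hole","bar_middle","rail","pin_shoulder"):
        print(t,[(d['score'],d['location']) for d in optics.pinpoint(n,t)][:4])
print(arm.observe()['clock'])
E
```

```text
pics
{'clock': 0.0, 'position': array([0.22982656, 0.58068253, 0.23995344]), 'ee_rot': array([-5.88416293e-01, -3.08584120e+00,  2.46889990e-03]), 'force': array([ 0.38572962,  0.1943917 , -0.57779842]), 'ft_torque': array([-0.0262554 , -0.00355707,  0.00075402]), 'width': 1.002983665357814}
side {'fx': 404.85282178145326, 'fy': 404.85282178145326, 'cx': 250.84700065376725, 'cy': 192.05037507367396, 'k1': -0.03841430550116826, 'R': array([[ 0.84997593, -0.52680985, -0.00350706],
       [-0.38318702, -0.61365331, -0.69036029],
       [ 0.36153649,  0.58813348, -0.72345724]]), 't': array([-0.48709192,  0.29364593,  0.93065355])}
pin [(0.78, [261.0, 331.3]), (0.77, [293.0, 315.0]), (0.74, [322.4, 342.0])]
pin_stand [(0.9, [293.8, 314.4]), (0.73, [360.4, 272.3]), (0.38, [229.9, 218.7])]
saddle_hole [(0.59, [236.5, 227.0])]
bar_middle [(0.63, [231.8, 220.8]), (0.26, [360.7, 270.0])]
rail [(0.87, [231.8, 229.6])]
pin_shoulder [(0.74, [293.7, 303.7]), (0.67, [255.8, 321.2]), (0.55, [326.5, 332.9])]
top {'fx': 492.7013790445967, 'fy': 492.7013790445967, 'cx': 250.8730331791871, 'cy': 189.82253798376885, 'k1': -0.1774056089986738, 'R': array([[-0.00187461, -0.99998729, -0.00467963],
       [-0.99319295,  0.00240685, -0.11645587],
       [ 0.11646565,  0.00442946, -0.99318484]]), 't': array([0.06952098, 0.5687082 , 1.5565398 ])}
pin [(0.6, [390.9, 205.2]), (0.51, [361.1, 211.3]), (0.5, [357.2, 236.6]), (0.42, [284.7, 211.4])]
pin_stand [(0.67, [361.1, 209.6])]
saddle_hole [(0.65, [288.1, 208.8])]
bar_middle [(0.82, [273.6, 202.9])]
rail [(0.93, [275.0, 207.8])]
pin_shoulder [(0.57, [363.7, 212.5]), (0.54, [362.7, 238.8]), (0.39, [390.1, 203.7])]
0.7
```

View pics/side0.png

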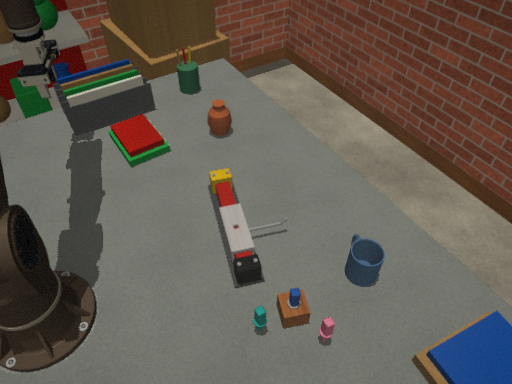

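View pics/top0.png

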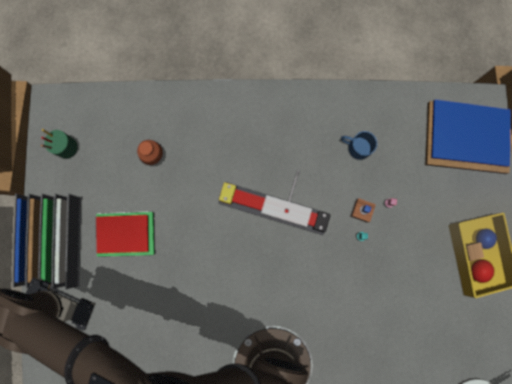

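Run:
```python
import cv2
a=cv2.imread("pics/side0.png"); b=cv2.imread("pics/top0.png")
cv2.imwrite("pics/side0z.png",cv2.resize(a[170:370,150:410],None,fx=3,fy=3,interpolation=cv2.INTER_CUBIC)[:600,:780])
cv2.imwrite("pics/top0z.png",cv2.resize(b[130:280,210:410],None,fx=4,fy=4,interpolation=cv2.INTER_CUBIC))
```

```text
(no output)
```

View pics/side0z.png

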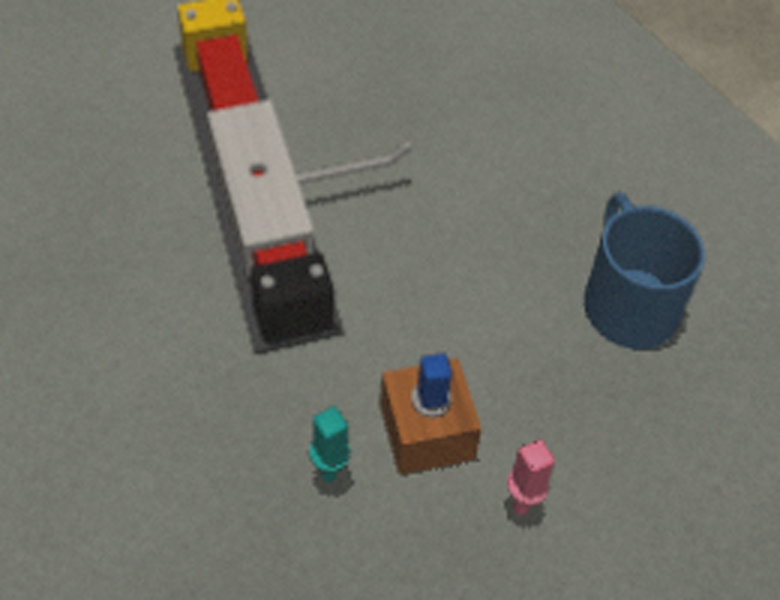

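View pics/top0z.png

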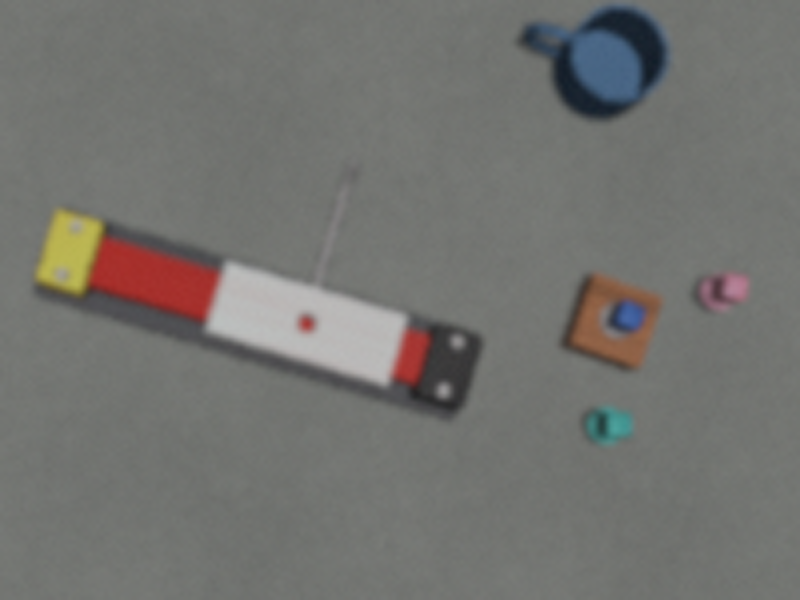

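The two views agree: the blue pin is in the block at side (294,300) and top (366,209), with the pink and turquoise decoys beside it. The saddle hole is at side (236,227) and top (287,211), and the saddle sits next to the black end. Next I'll calibrate and measure.

```bash
cat > h.py <<'E'
import numpy as np, cv2
from cell import arm, optics
from scipy.spatial.transform import Rotation as Rn
from scipy.optimize import least_squares
C={n:optics.camera_info(n) for n in("side","top")}
def proj(n,X):
    c=C[n]; p=np.atleast_2d(X)@np.array(c['R']).T+c['t']; q=p[:,:2]/p[:,2:]
    q=q*(1+c['k1']*(q**2).sum(1,keepdims=True)); return q*[c['fx'],c['fy']]+[c['cx'],c['cy']]
def onz(n,uv,z):
    c=C[n]; out=[]
    for u in np.atleast_2d(uv):
        d=(u-[c['cx'],c['cy']])/[c['fx'],c['fy']]; q=d.copy()
        for _ in range(20): q=d/(1+c['k1']*(q@q))
        R=np.array(c['R']); o=-R.T@c['t']; r=R.T@np.r_[q,1]; out.append(o+r*(z-o[2])/r[2])
    return np.array(out)
def tri(us,ut):
    f=lambda X:np.r_[(proj('side',X)-us).ravel(),(proj('top',X)-ut).ravel()]
    r=least_squares(f,[.45,-.1,.05]); return r.x,r.fun
def save(n,name,box=None,k=1):
    im=cv2.cvtColor(optics.get_image(n),cv2.COLOR_RGB2BGR); 
    if box: im=im[box[1]:box[3],box[0]:box[2]]
    cv2.imwrite(f"pics/{name}.png",cv2.resize(im,None,fx=k,fy=k,interpolation=cv2.INTER_CUBIC));
E
python3 - <<'E'
from h import *
S=lambda a:np.array(a)/3+[150,170]-.33; T=lambda a:np.array(a)/4+[210,130]-.37
print("hole",tri(S((258,170)),T((307,323))))
sc=onz('side',S([(207,112),(268,100),(312,235),(246,250)]),.061); tc=onz('top',T([(205,332),(226,262),(408,315),(390,385)]),.061)
print("saddle",sc,tc,sc.mean(0),tc.mean(0))
for c in(sc,tc):
    for a,b in((2,1),(3,0)): d=c[b]-c[a]; print(np.degrees(np.arctan2(d[1],d[0])),np.hypot(*d[:2]))
ss=onz('side',S([(383,373),(460,360),(478,432),(397,446)]),.05); ts=onz('top',T([(570,347),(595,275),(660,293),(635,367)]),.05)
print("stand",ss.mean(0),ts.mean(0))
for c in(ss,ts):
    for a,b in((3,0),(2,1),(0,1),(3,2)): d=c[b]-c[a]; print(np.degrees(np.arctan2(d[1],d[0])),np.hypot(*d[:2]))
# blue handle
for n,b in(("side",(280,280,310,312)),("top",(350,195,382,225))):
    im=cv2.imread(f"pics/{n}0.png").astype(int); m=(im[...,0]-im[...,2]>50); k=np.zeros_like(m); k[b[1]:b[3],b[0]:b[2]]=1
    ys,xs=np.where(m&k); print(n,len(xs),xs.min(),xs.max(),ys.min(),ys.max(),xs.mean(),ys.mean())
    crop=cv2.imread(f"pics/{n}0.png")[b[1]-5:b[3]+5,b[0]-5:b[2]+5]; cv2.imwrite(f"pics/{n}h.png",cv2.resize(crop,None,fx=14,fy=14,interpolation=cv2.INTER_CUBIC))
s=arm.observe(); R=Rn.from_rotvec(s['ee_rot']).as_matrix(); print(R)
E
```

```text
hole (array([ 0.50009152, -0.0439545 ,  0.05886334]), array([ 0.01409257, -0.00284269, -0.00637268,  0.01647154]))
saddle [[ 0.49402688  0.0360063   0.061     ]
 [ 0.54771423  0.01955921  0.061     ]
 [ 0.50236818 -0.12762629  0.061     ]
 [ 0.449095   -0.11195027  0.061     ]] [[ 0.49310204  0.0367441   0.061     ]
 [ 0.5485794   0.01989334  0.061     ]
 [ 0.50603257 -0.12395712  0.061     ]
 [ 0.45075176 -0.10894154  0.061     ]] [ 0.49830107 -0.04600276  0.061     ] [ 0.49961644 -0.04406531  0.061     ]
72.87657656125448 0.1540124529592297
73.10735989871408 0.15462865689064392
73.52329443404277 0.1500106216387703
73.79104698628622 0.1517163522657711
stand [ 0.50005476 -0.29613228  0.05      ] [ 0.50175795 -0.29239988  0.05      ]
65.4572920423641 0.05978262541528843
65.88385394268748 0.060015762764784215
-21.404114331678738 0.06031912394329404
-21.64516014714306 0.060753125649599365
72.67435918824272 0.05498926173527952
74.40281569987503 0.05485517887199194
-20.614077870354176 0.06168343818622325
-20.38454660642829 0.06332667818313346
side 80 290 299 288 303 294.9625 292.8875
top 29 364 370 206 211 366.8965517241379 208.55172413793105
[[-9.29843326e-01  3.67955688e-01  3.84615814e-05]
 [ 3.67955689e-01  9.29843326e-01  3.08311092e-05]
 [-2.44187627e-05  4.28202588e-05 -9.99999999e-01]]
```

View pics/sideh.png

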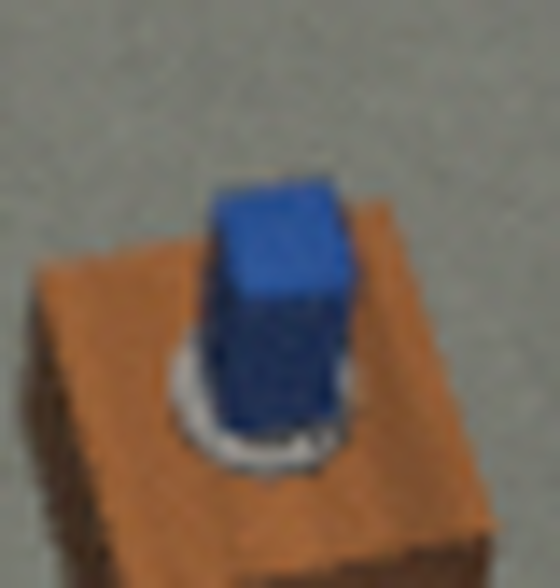

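View pics/toph.png

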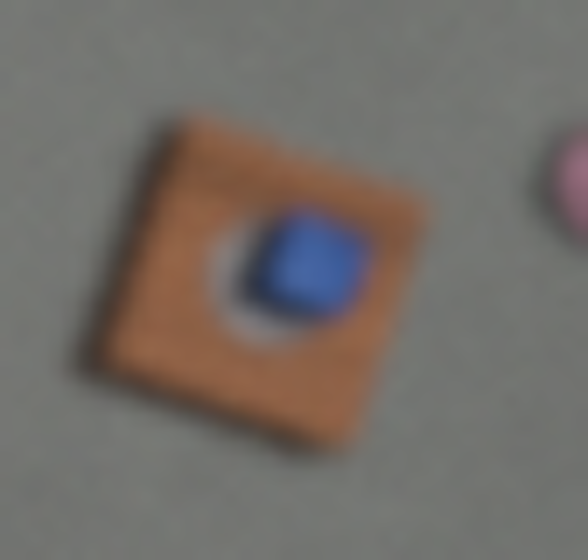

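Run:
```python
from h import *
S=lambda a:np.array(a)/14+[275,275]-.46; T=lambda a:np.array(a)/14+[345,190]-.46
cs=onz('side',S([(215,190),(330,180),(352,287),(235,296)]),.101)
ct=onz('top',T([(253,290),(288,208),(372,232),(340,322)]),.101)
for c in(cs,ct):
    print(c.mean(0))
    for a,b in((3,0),(2,1),(0,1),(3,2)): d=c[b]-c[a]; print(np.degrees(np.arctan2(d[1],d[0])),np.hypot(*d[:2]))
# rail: end blocks top centres z=.066 ; rail direction by red edges
T4=lambda a:np.array(a)/4+[210,130]-.37
y=onz('top',T4([(57,210),(103,224),(83,295),(37,281)]),.066).mean(0)
k=onz('top',T4([(430,323),(482,338),(462,408),(411,393)]),.066).mean(0)
d=y-k; print(y,k,(y+k)/2,np.hypot(*d[:2]),np.degrees(np.arctan2(d[1],d[0])))
for n in C:
    for t in("bar_middle","saddle_hole","pin_stand"):
        z={"bar_middle":.05,"saddle_hole":.061,"pin_stand":0}[t]
        optics.get_image(n)
        r=optics.pinpoint(n,t); print(n,t,onz(n,r[0]['location'],z) if r else None)
s=arm.observe(); R=Rn.from_rotvec(s['ee_rot']); print(s['position'],np.degrees(np.arctan2(R.as_matrix()[1,1],R.as_matrix()[0,1])))
```

```text
[ 0.50109844 -0.29535811  0.101     ]
64.01167144302684 0.018320578052190284
64.07062593572928 0.0185445428490118
-26.44975217072413 0.01793479813251674
-27.16383199673474 0.017957077084339586
[ 0.5022404  -0.29206501  0.101     ]
69.63746347312373 0.020754551219987247
73.91787833065499 0.019633705357104732
-24.712205206302865 0.020020967445297407
-21.279146577983052 0.021431462453371724
[0.55594194 0.14320718 0.066     ] [ 0.46568418 -0.15311105  0.066     ] [ 0.51081306 -0.00495193  0.066     ] 0.3097595093409336 73.05940233304798
side bar_middle [[ 0.49934339 -0.00864745  0.05      ]]
side saddle_hole [[ 0.50225821 -0.04758696  0.061     ]]
side pin_stand [[ 0.51171211 -0.29915923  0.        ]]
top bar_middle [[0.5171568  0.00172283 0.05      ]]
top saddle_hole [[ 0.50529359 -0.04710695  0.061     ]]
top pin_stand [[ 0.50503918 -0.29626769  0.        ]]
[0.22997651 0.58114542 0.24071607] 68.40928324061926
```

```bash
python3 -m creep '[{"translation":[-0.024,-0.0297,0]},{"translation":[-0.024,-0.0297,0]},{"translation":[-0.024,-0.0297,0]},{"translation":[-0.024,-0.0297,0]},{"translation":[-0.024,-0.0297,0]},{"translation":[-0.024,-0.0297,0]},{"translation":[-0.024,-0.0297,0]},{"translation":[-0.024,-0.0297,0]},{"translation":[-0.024,-0.0297,0]},{"translation":[-0.024,-0.0297,0]},{"translation":[-0.024,-0.0297,0]},{"translation":[-0.024,-0.0297,0]}]'; python3 -c "
from cell import arm;print(arm.observe()['joints'])"
```

```text
[-1.29661095  0.43452464  0.02497138  1.57322614 -0.01156948  1.13400654
 -0.07509743]$[0]: bad value
```

```bash
python3 -m creep '[{"translation":[-0.024,-0.0297,0],"rot":[0,0,0],"jaw":0.07},{"translation":[-0.024,-0.0297,0],"rot":[0,0,0],"jaw":0.07},{"translation":[-0.024,-0.0297,0],"rot":[0,0,0],"jaw":0.07},{"translation":[-0.024,-0.0297,0],"rot":[0,0,0],"jaw":0.07},{"translation":[-0.024,-0.0297,0],"rot":[0,0,0],"jaw":0.07},{"translation":[-0.024,-0.0297,0],"rot":[0,0,0],"jaw":0.07},{"translation":[-0.024,-0.0297,0],"rot":[0,0,0],"jaw":0.07},{"translation":[-0.024,-0.0297,0],"rot":[0,0,0],"jaw":0.07},{"translation":[-0.024,-0.0297,0],"rot":[0,0,0],"jaw":0.07},{"translation":[-0.024,-0.0297,0],"rot":[0,0,0],"jaw":0.07},{"translation":[-0.024,-0.0297,0],"rot":[0,0,0],"jaw":0.07},{"translation":[-0.024,-0.0297,0],"rot":[0,0,0],"jaw":0.07}]'; python3 -c "
from cell import arm;print(arm.observe()['joints'])"
```

```text
clock: 2.3
position: [0.3668, 0.142, 0.2411]
ee_rot: [0.588, 3.085, 0.002]
force: [1.2, -0.6, -0.4]
width: 0.76
[-0.7551583   0.03946729  0.26201686  2.10597071 -0.01262554  0.9964848
  0.70751247]
```

```bash
python3 -m creep '[{"translation":[-0.0238,-0.0296,0],"rot":[0,0,0],"jaw":0.07},{"translation":[-0.0238,-0.0296,0],"rot":[0,0,0],"jaw":0.07},{"translation":[-0.0238,-0.0296,0],"rot":[0,0,0],"jaw":0.07},{"translation":[-0.0238,-0.0296,0],"rot":[0,0,0],"jaw":0.07},{"translation":[-0.0238,-0.0296,0],"rot":[0,0,0],"jaw":0.07},{"translation":[-0.0238,-0.0296,0],"rot":[0,0,0],"jaw":0.07},{"translation":[-0.0238,-0.0296,0],"rot":[0,0,0],"jaw":0.07},{"translation":[-0.0238,-0.0296,0],"rot":[0,0,0],"jaw":0.07},{"translation":[-0.0238,-0.0296,0],"rot":[0,0,0],"jaw":0.07},{"translation":[-0.0238,-0.0296,0],"rot":[0,0,0],"jaw":0.07},{"translation":[-0.0238,-0.0296,0],"rot":[0,0,0],"jaw":0.07},{"translation":[-0.0238,-0.0296,0.02],"rot":[0,0,0],"jaw":0.07}]'
python3 - <<'E'
from h import *
save('side','a1',(190,170,390,350),4); print(arm.observe()['position'],arm.observe()['joints'],arm.observe()['ee_rot'])
E
```

```text
clock: 3.3
position: [0.5033, -0.2937, 0.2241]
ee_rot: [0.587, 3.08, -0.002]
force: [1.7, 0.1, 0.7]
width: 0.764
[ 0.50146897 -0.29992663  0.21855104] [ 0.01226741  0.42469782  0.61019951  1.74319599 -0.26881558  1.05645978
  1.90249208] [ 0.59607392  3.08385444 -0.00894394]
```

View pics/a1.png

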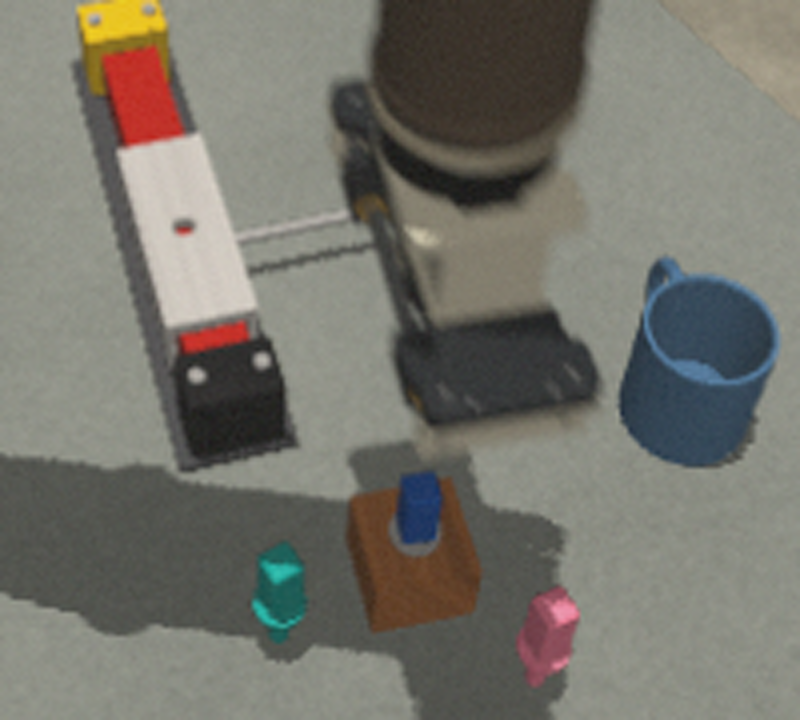

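```bash
python3 -m creep '[{"translation":[0,0,0],"rot":[0,0,0],"jaw":0.07},{"translation":[0,0,0],"rot":[0,0,0],"jaw":0.07},{"translation":[0,0,0],"rot":[0,0,0],"jaw":0.07}]'
python3 - <<'E'
from h import *
s=arm.observe(); p=s['position'];R=Rn.from_rotvec(s['ee_rot']).as_matrix();print(p,R, s['force'])
print(R.T@(np.array([.5017,-.2937,.13])-p))
save('side','a2',(190,170,390,350),4);save('top','a2t')
E
```

```text
clock: 3.6
position: [0.5012, -0.2895, 0.2214]
ee_rot: [-0.587, -3.086, -0.001]
force: [-0.6, 0.5, 0.0]
width: 0.758
[ 0.50124724 -0.28948521  0.22144494] [[-9.30172688e-01  3.67122268e-01  1.04437888e-04]
 [ 3.67122229e-01  9.30172356e-01  8.10799817e-04]
 [ 2.00517431e-04  7.92525316e-04 -9.99999666e-01]] [-0.64805085  0.51332468  0.03358204]
[-0.00198683 -0.00382673  0.09144154]
```

View pics/a2.png

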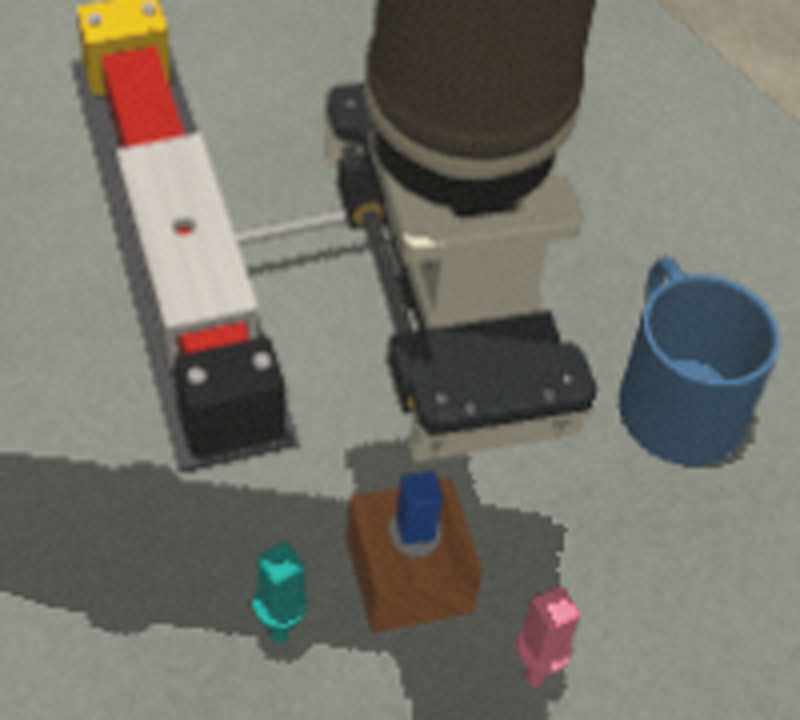

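View pics/a2t.png

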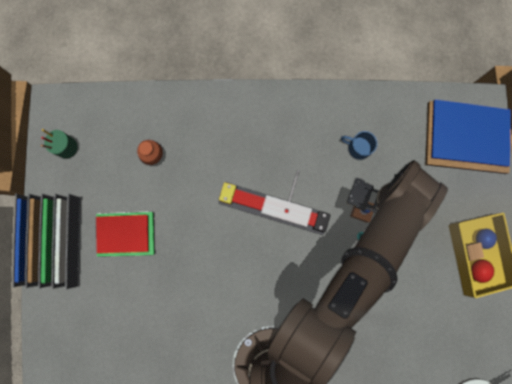

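Run:
```python
from h import *
s=arm.observe(); p=s['position'];R=Rn.from_rotvec(s['ee_rot']).as_matrix()
for l in ([0,0,0],[0,0,.014],[0,.035,.014],[0,-.035,.014],[0,0,-.05]): 
    q=p+R@np.array(l); print(l,((proj('side',q)-[190,170])*4).round(),proj('top',q).round())
```

```text
[0, 0, 0] [[431. 348.]] [[376. 205.]]
[0, 0, 0.014] [[429. 365.]] [[374. 206.]]
[0, 0.035, 0.014] [[411. 307.]] [[363. 201.]]
[0, -0.035, 0.014] [[448. 425.]] [[385. 210.]]
[0, 0, -0.05] [[440. 286.]] [[380. 204.]]
```

Run:
```python
from h import *
s=arm.observe(); p=s['position'];R=Rn.from_rotvec(s['ee_rot']).as_matrix()
for y in(-.095,.095):
  for x in(-.0375,.0375):
    for z in (-.052,-.12):
      q=p+R@np.array([x,y,z]); print(x,y,z,((proj('side',q)-[190,170])*4).round(),proj('top',q).round())
im=cv2.imread('pics/a2t.png'); cv2.imwrite('pics/a2tz.png',cv2.resize(im[150:260,320:460],None,fx=5,fy=5,interpolation=cv2.INTER_CUBIC))
```

```text
-0.0375 -0.095 -0.052 [[584. 448.]] [[416. 203.]]
-0.0375 -0.095 -0.12 [[610. 357.]] [[424. 201.]]
0.0375 -0.095 -0.052 [[412. 477.]] [[407. 229.]]
0.0375 -0.095 -0.12 [[425. 387.]] [[415. 228.]]
-0.0375 0.095 -0.052 [[463. 122.]] [[353. 179.]]
-0.0375 0.095 -0.12 [[477.  25.]] [[358. 175.]]
0.0375 0.095 -0.052 [[317. 143.]] [[344. 204.]]
0.0375 0.095 -0.12 [[321.  46.]] [[348. 202.]]
```

View pics/a2tz.png

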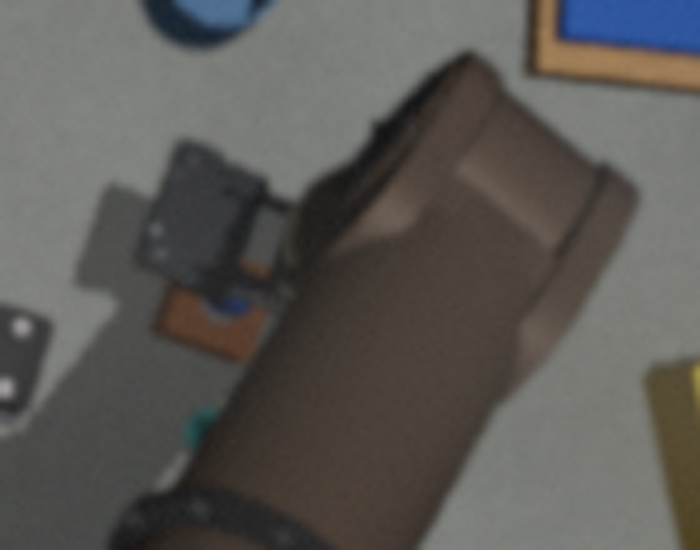

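```bash
python3 -m creep '[{"translation":[-0.002,-0.0038,0.012],"rot":[0,0,0],"jaw":0.06},{"translation":[0,0,0.018],"rot":[0,0,0],"jaw":0.06},{"translation":[0,0,0.018],"rot":[0,0,0],"jaw":0.06},{"translation":[0,0,0.018],"rot":[0,0,0],"jaw":0.06},{"translation":[0,0,0.018],"rot":[0,0,0],"jaw":0.06},{"translation":[0,0,0.018],"rot":[0,0,0],"jaw":0.06},{"translation":[0,0,0.018],"rot":[0,0,0],"jaw":0.06},{"translation":[0,0,0.012],"rot":[0,0,0],"jaw":0.06},{"translation":[0,0,0.010],"rot":[0,0,0],"jaw":0.06},{"translation":[0,0,0],"rot":[0,0,0],"jaw":0.06},{"translation":[0,0,0],"rot":[0,0,0],"jaw":0.06}]'
python3 - <<'E'
from h import *
s=arm.observe(); print(s['position'],s['force'],s['ft_torque'])
save('side','a3',(190,170,390,350),4)
E
```

```text
clock: 4.62
position: [0.5016, -0.2947, 0.0793]
ee_rot: [-0.588, -3.086, -0.0]
force: [-0.0, -0.0, -0.3]
width: 0.657
[ 0.5015721  -0.294726    0.07931554] [-0.00891876 -0.02911991 -0.29169378] [-0.02491884 -0.02548296 -0.03196408]
```

View pics/a3.png

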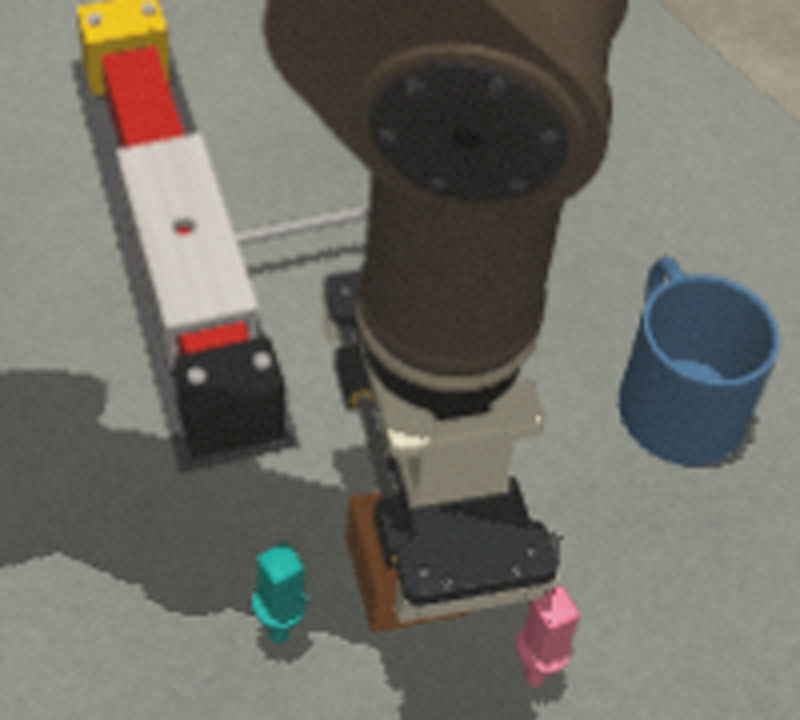

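The gripper has come down around the handle without touching anything (force ≈ 0). The near finger housing is at (475,560) in the zoomed view and clears the pink look-alike. Closing now.

```bash
python3 -m creep '[{"translation":[0,0,0],"rot":[0,0,0],"jaw":0.03},{"translation":[0,0,0],"rot":[0,0,0],"jaw":0.03},{"translation":[0,0,0],"rot":[0,0,0],"jaw":0.024},{"translation":[0,0,0],"rot":[0,0,0],"jaw":0.021},{"translation":[0,0,0],"rot":[0,0,0],"jaw":0.018},{"translation":[0,0,0],"rot":[0,0,0],"jaw":0.01},{"translation":[0,0,0],"rot":[0,0,0],"jaw":0.01},{"translation":[0,0,0],"rot":[0,0,0],"jaw":0.01}]' 10
python3 - <<'E'
from h import *
s=arm.observe(); print(s['position'],s['force'],s['ft_torque'],s['width']*.0918)
E
```

```text
clock: 5.33
position: [0.5016, -0.2948, 0.0794]
ee_rot: [0.588, 3.086, 0.0]
force: [0.0, 0.1, 2.5]
width: 0.219
[ 0.50163339 -0.29483812  0.07938715] [0.00831001 0.12044861 2.49081305] [ 0.01339299 -0.01617628  0.04896577] 0.02010679795920354
```

```bash
python3 -m creep '[{"translation":[0,0,0],"rot":[0,0,0],"jaw":0.0},{"translation":[0,0,0],"rot":[0,0,0],"jaw":0.0},{"translation":[0,0,-0.004],"rot":[0,0,0],"jaw":0.0},{"translation":[0,0,-0.008],"rot":[0,0,0],"jaw":0.0},{"translation":[0,0,-0.01],"rot":[0,0,0],"jaw":0.0},{"translation":[0,0,-0.01],"rot":[0,0,0],"jaw":0.0},{"translation":[0,0,-0.015],"rot":[0,0,0],"jaw":0.0},{"translation":[0,0,-0.015],"rot":[0,0,0],"jaw":0.0},{"translation":[0,0,-0.018],"rot":[0,0,0],"jaw":0.0},{"translation":[0,0,0],"rot":[0,0,0],"jaw":0.0}]' 45
python3 - <<'E'
from h import *
s=arm.observe(); print(s['position'],s['force'],s['ft_torque'],s['width']*.0918)
R=Rn.from_rotvec(s['ee_rot']).as_matrix(); p=s['position']
print(R.T@(np.array([.5000,-.0445,.16])-p))
save('side','a4',(190,150,390,330),4)
E
```

```text
clock: 6.17
position: [0.5031, -0.2962, 0.1635]
ee_rot: [0.588, 3.08, -0.002]
force: [0.6, -0.6, -0.8]
width: 0.217
[ 0.50313336 -0.29616474  0.16351203] [ 0.58702014 -0.55186384 -0.84801079] [-0.02811265 -0.08101537 -0.00025432] 0.019911275598063896
[0.09564113 0.23281241 0.00290756]
```

View pics/a4.png

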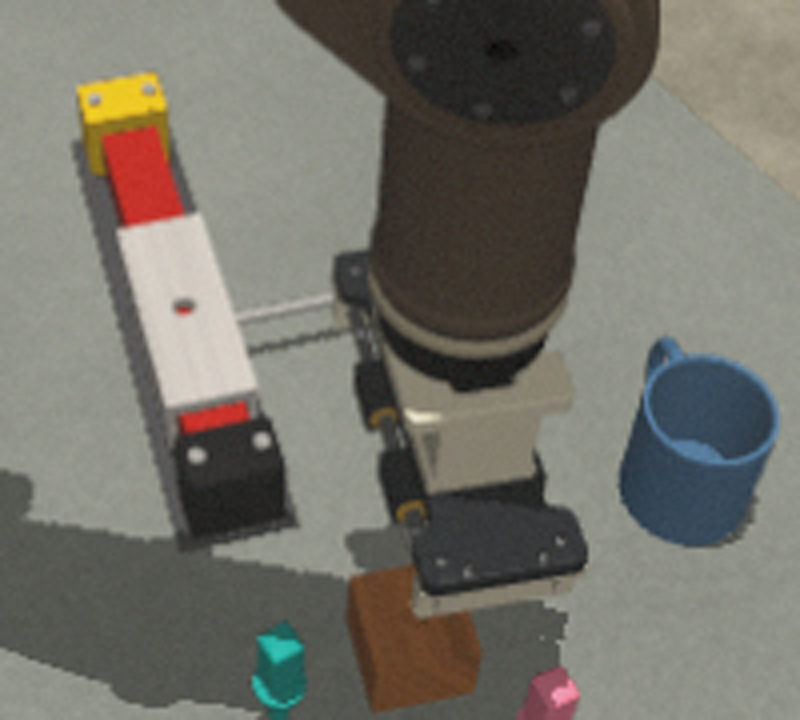

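```bash
python3 -m creep '[{"translation":[0.008,0.018,0],"rot":[0,0,0],"jaw":0.0},{"translation":[0.012,0.029,0],"rot":[0,0,0],"jaw":0.0},{"translation":[0.012,0.029,0],"rot":[0,0,0],"jaw":0.0},{"translation":[0.012,0.029,0],"rot":[0,0,0],"jaw":0.0},{"translation":[0.012,0.029,0],"rot":[0,0,0],"jaw":0.0},{"translation":[0.012,0.029,0],"rot":[0,0,0],"jaw":0.0},{"translation":[0.012,0.029,0],"rot":[0,0,0],"jaw":0.0},{"translation":[0.011,0.026,0],"rot":[0,0,0],"jaw":0.0},{"translation":[0.004,0.014,0],"rot":[0,0,-4.8],"jaw":0.0},{"translation":[0,0,0],"rot":[0,0,0],"jaw":0.0},{"translation":[0,0,0],"rot":[0,0,0],"jaw":0.0},{"translation":[0,0,0],"rot":[0,0,0],"jaw":0.0}]'
python3 - <<'E'
from h import *
s=arm.observe(); p=s['position']; R=Rn.from_rotvec(s['ee_rot']).as_matrix(); print(p,s['force'],s['ft_torque'],s['width']*.0918,R,np.degrees(np.arctan2(R[1,1],R[0,1])))
S=lambda a:np.array(a)/3+[150,170]-.33; T=lambda a:np.array(a)/4+[210,130]-.37
print(onz('side',S((258,170)),.061),onz('top',T((307,323)),.061))
print(R.T@(np.array([.4993,-.0452,.15])-p))
save('side','a5',(190,150,390,330),4)
print((proj('side',p+R@[0,0,.0674])-[190,150])*4)
E
```

```text
clock: 7.22
position: [0.4984, -0.0451, 0.1593]
ee_rot: [-0.462, -3.107, 0.001]
force: [0.1, -0.1, -1.1]
width: 0.213
[ 0.49843568 -0.04508144  0.1593007 ] [ 0.11388974 -0.13853705 -1.11251707] [-0.06425458  0.03182621 -0.00878363] 0.01956097778376835 [[-9.56720649e-01  2.91007897e-01 -6.59031009e-05]
 [ 2.91007898e-01  9.56720555e-01 -4.26900206e-04]
 [-6.11804799e-05 -4.27602565e-04 -9.99999907e-01]] 73.08169144081182
[[ 0.49924372 -0.04546264  0.061     ]] [[ 0.49998351 -0.04383044  0.061     ]]
[-0.00086085  0.00014207  0.00930069]
[[179.76877195 274.60316552]]
```

View pics/a5.png

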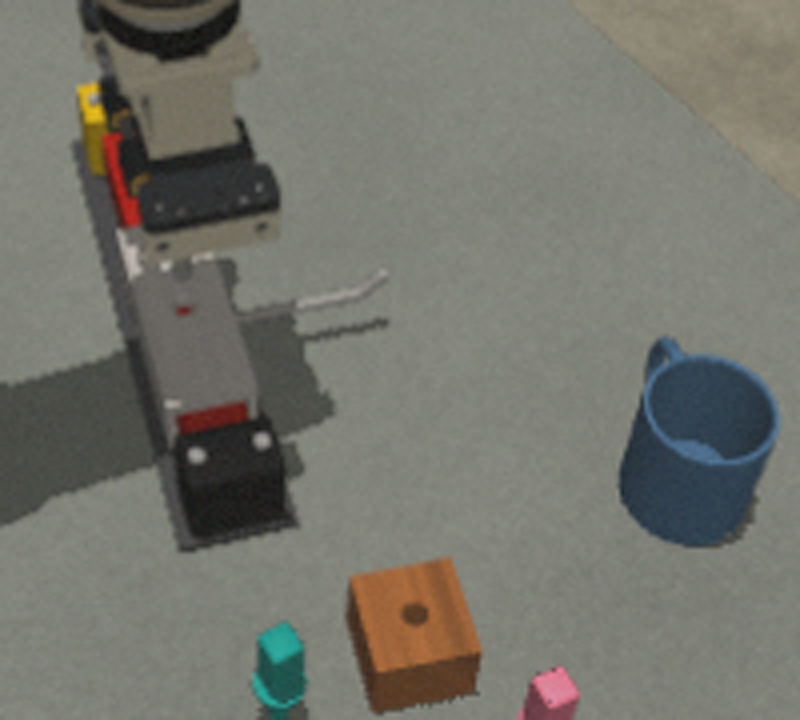

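Run:
```python
from h import *
save('side','a6',(205,195,275,250),11)
print(onz('side',np.array((415,613))/4+[190,150]-.37,.05))
s=arm.observe(); p=s['position']; R=Rn.from_rotvec(s['ee_rot']).as_matrix()
print((proj('side',p+R@[0,0,.0674])-[205,195]+.5)*11, (proj('side',[.4992,-.0455,.061])-[205,195]+.5)*11)
```

```text
[[ 0.50220002 -0.29523141  0.05      ]]
[[335.95847778 266.97841266]] [[342.78918099 350.38673945]]
```

View pics/a6.png

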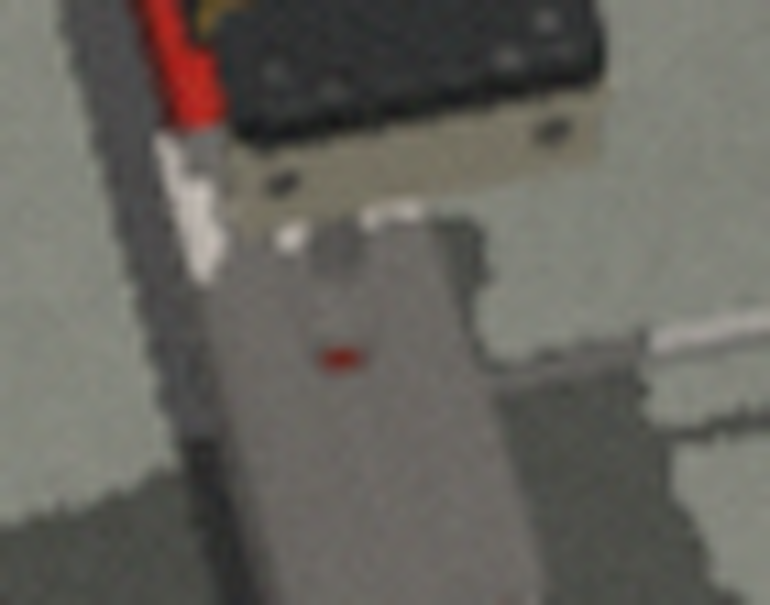

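```bash
python3 -m creep '[{"translation":[-0.0009,0,0.006],"rot":[0,0,0],"jaw":0.0},{"translation":[0,0,0.009],"rot":[0,0,0],"jaw":0.0},{"translation":[0,0,0.008],"rot":[0,0,0],"jaw":0.0},{"translation":[0,0,0.004],"rot":[0,0,0],"jaw":0.0},{"translation":[0,0,0.002],"rot":[0,0,0],"jaw":0.0},{"translation":[0,0,0.0015],"rot":[0,0,0],"jaw":0.0},{"translation":[0,0,0],"rot":[0,0,0],"jaw":0.0}]'
python3 - <<'E'
from h import *
s=arm.observe(); p=s['position']; print(p,s['force'],s['ft_torque'])
save('side','a7',(205,195,275,250),11)
E
```

```text
clock: 7.9
position: [0.4994, -0.0444, 0.1285]
ee_rot: [-0.459, -3.107, 0.0]
force: [0.2, -0.3, -0.5]
width: 0.218
[ 0.49936007 -0.04442719  0.12847824] [ 0.21906692 -0.26307319 -0.50398025] [-2.80383798e-02  4.60913372e-05 -1.76809472e-02]
```

View pics/a7.png

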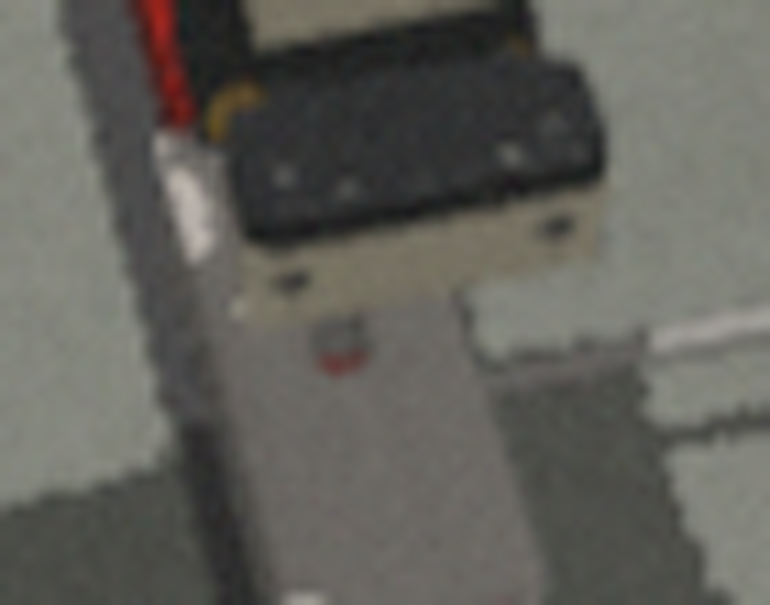

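The tip, at (340,340) zoomed, lines up with the hole across the rail. It sits about 1 mm too far towards the yellow end, so I'll nudge it back and ease it in.

```bash
python3 -m creep '[{"translation":[0,-0.001,0],"rot":[0,0,0],"jaw":0.0},{"translation":[0,0,0.001],"rot":[0,0,0],"jaw":0.0},{"translation":[0,0,0.001],"rot":[0,0,0],"jaw":0.0},{"translation":[0,0,0.001],"rot":[0,0,0],"jaw":0.0},{"translation":[0,0,0],"rot":[0,0,0],"jaw":0.0}]'
python3 - <<'E'
from h import *
s=arm.observe(); p=s['position']; print(p,s['force'],s['ft_torque'])
E
```

```text
clock: 8.37
position: [0.4991, -0.0453, 0.1257]
ee_rot: [-0.459, -3.108, -0.0]
force: [-1.1, -0.1, -0.4]
width: 0.218
[ 0.49913291 -0.04525089  0.12569589] [-1.12596861 -0.10695621 -0.38317946] [-0.00110288  0.0175589   0.03926776]
```

```bash
python3 -m creep '[{"translation":[0,0,0.001],"rot":[0,0,0],"jaw":0.0},{"translation":[0,0,0.001],"rot":[0,0,0],"jaw":0.0},{"translation":[0,0,0.001],"rot":[0,0,0],"jaw":0.0},{"translation":[0,0,0.001],"rot":[0,0,0],"jaw":0.0},{"translation":[0,0,0],"rot":[0,0,0],"jaw":0.0}]'
python3 - <<'E'
from h import *
for i in range(3):
    if i: optics.get_image('side')
    s=arm.observe(); p=s['position']; print(p,s['force'],s['ft_torque'])
save('side','a8',(205,195,275,250),11)
E
```

```text
clock: 8.78
position: [0.4991, -0.0453, 0.1216]
ee_rot: [-0.459, -3.108, 0.0]
force: [0.0, 0.1, -0.9]
width: 0.214
[ 0.49908717 -0.04532425  0.1215801 ] [ 0.029655    0.06881871 -0.93535132] [0.00572499 0.01643288 0.01319105]
[ 0.49911771 -0.04536174  0.1216876 ] [-0.52495028 -0.10057551  0.02663107] [ 0.02530808  0.0380761  -0.01805031]
[ 0.49918422 -0.04535283  0.12176929] [0.02985655 0.04357087 0.02209488] [ 0.02746914 -0.00365699  0.01780579]
```

View pics/a8.png

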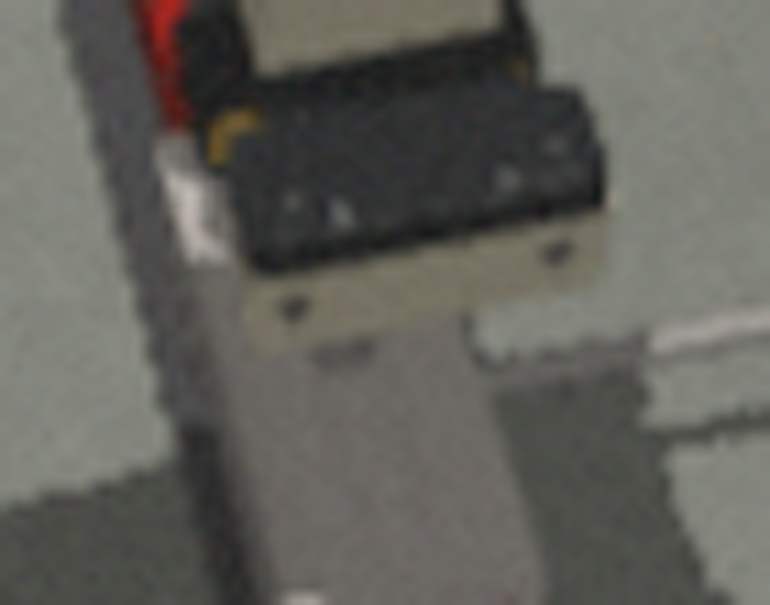

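```bash
python3 -m creep '[{"translation":[0,0,0.001],"rot":[0,0,0],"jaw":0.0},{"translation":[0,0,0.001],"rot":[0,0,0],"jaw":0.0},{"translation":[0,0,0.001],"rot":[0,0,0],"jaw":0.0},{"translation":[0,0,0],"rot":[0,0,0],"jaw":0.0}]'
python3 -m creep '[{"translation":[0,0,0.0007],"rot":[0,0,0],"jaw":0.0},{"translation":[0,0,0],"rot":[0,0,0],"jaw":0.0}]'
python3 -m creep '[{"translation":[0,0,0.0007],"rot":[0,0,0],"jaw":0.0},{"translation":[0,0,0],"rot":[0,0,0],"jaw":0.0}]'
```

```text
clock: 9.27
position: [0.4991, -0.0453, 0.1186]
ee_rot: [-0.459, -3.108, 0.0]
force: [0.4, 0.5, -1.1]
width: 0.21
clock: 9.43
position: [0.4992, -0.0453, 0.118]
ee_rot: [-0.459, -3.108, 0.0]
force: [-0.1, 0.5, -0.9]
width: 0.214
clock: 9.6
position: [0.4992, -0.0453, 0.1174]
ee_rot: [0.459, 3.108, 0.0]
force: [-0.5, -0.2, -0.5]
width: 0.215
```

```bash
python3 -m creep '[{"translation":[0,0,0.0006],"rot":[0,0,0],"jaw":0.0},{"translation":[0,0,0],"rot":[0,0,0],"jaw":0.0}]'
python3 -m creep '[{"translation":[0,0,0.0006],"rot":[0,0,0],"jaw":0.0},{"translation":[0,0,0],"rot":[0,0,0],"jaw":0.0}]'
```

```text
clock: 9.77
position: [0.4993, -0.0454, 0.1173]
ee_rot: [0.459, 3.108, 0.001]
force: [-1.8, -0.0, 6.5]
width: 0.214
clock: 9.93
position: [0.4994, -0.0454, 0.1172]
ee_rot: [0.459, 3.107, 0.001]
force: [-4.7, 0.5, 15.3]
width: 0.216
```

```bash
python3 -m creep '[{"translation":[0,0,-0.0015],"rot":[0,0,0],"jaw":0.0},{"translation":[0,0.001,0],"rot":[0,0,0],"jaw":0.0},{"translation":[0,0.002,0],"rot":[0,0,0],"jaw":0.0},{"translation":[0,0.002,0],"rot":[0,0,0],"jaw":0.0},{"translation":[0,0.002,0],"rot":[0,0,0],"jaw":0.0},{"translation":[0,0.002,0],"rot":[0,0,0],"jaw":0.0},{"translation":[0,0.001,0],"rot":[0,0,0],"jaw":0.0},{"translation":[0,0,0],"rot":[0,0,0],"jaw":0.0}]'
python3 - <<'E'
from h import *
s=arm.observe(); p=s['position']; R=Rn.from_rotvec(s['ee_rot']).as_matrix(); print(p,R.T@s['force'],R.T@s['ft_torque'],R.T@(p-[.4992,-.0453,.1174]))
save('side','b1',(195,175,275,245),10)
E
```

```text
clock: 10.6
position: [0.5022, -0.0355, 0.1176]
ee_rot: [0.458, 3.108, 0.0]
force: [-0.7, -0.8, -0.1]
width: 0.215
[ 0.50223631 -0.03547993  0.11764151] [ 0.47029287 -0.97085836  0.05860151] [ 0.21482478 -0.07820297 -0.02551038] [-7.32793053e-05  1.02785035e-02 -2.41296126e-04]
```

View pics/b1.png

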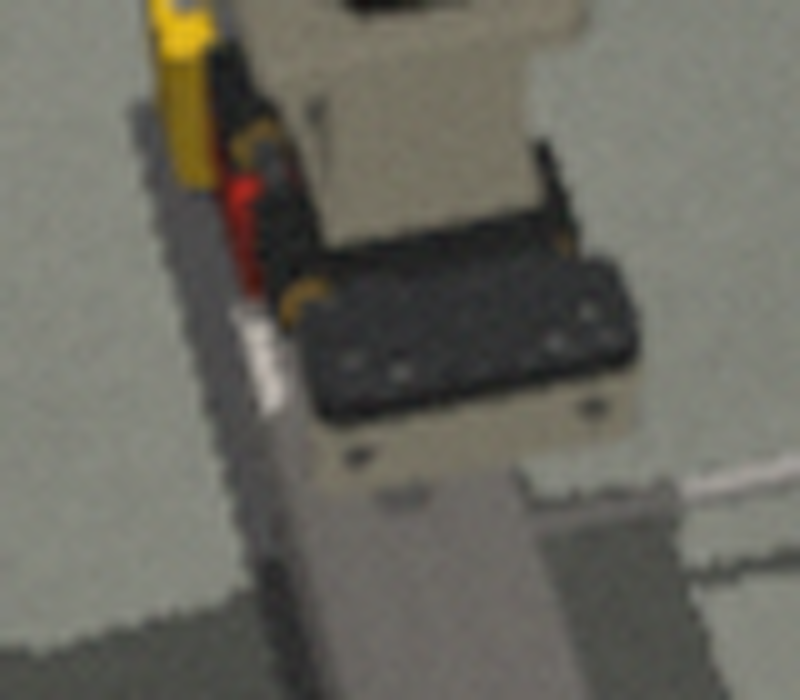

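```bash
python3 -m creep '[{"translation":[0,0.002,0],"rot":[0,0,0],"jaw":0.0},{"translation":[0,0.002,0],"rot":[0,0,0],"jaw":0.0},{"translation":[0,0.002,0],"rot":[0,0,0],"jaw":0.0},{"translation":[0,0.002,0],"rot":[0,0,0],"jaw":0.0},{"translation":[0,0.001,0.0003],"rot":[0,0,0],"jaw":0.0},{"translation":[0,0,0],"rot":[0,0,0],"jaw":0.0},{"translation":[0,0,0],"rot":[0,0,0],"jaw":0.0}]'
cat > st.py <<'E'
from h import *
s=arm.observe(); p=s['position']; R=Rn.from_rotvec(s['ee_rot']).as_matrix(); print('TOOL F',(R.T@s['force']).round(2),'d',(1e3*R.T@(p-[.4992,-.0453,.1174])).round(2),'tau',(R.T@s['ft_torque']).round(2))
E
python3 st.py
```

```text
clock: 11.23
position: [0.5048, -0.0267, 0.1174]
ee_rot: [0.458, 3.108, 0.001]
force: [0.0, 0.4, -1.5]
width: 0.216
TOOL F [0.1  0.39 1.46] d [ 0.04 19.39 -0.  ] tau [ 0.05 -0.06  0.02]
```

```bash
python3 -m creep '[{"translation":[0,0,0.0003],"rot":[0,0,0],"jaw":0.0},{"translation":[0,0,0],"rot":[0,0,0],"jaw":0.0}]';python3 st.py
python3 -m creep '[{"translation":[0,0.0015,0],"rot":[0,0,0],"jaw":0.0},{"translation":[0,0,0],"rot":[0,0,0],"jaw":0.0}]';python3 st.py
python3 -m creep '[{"translation":[0,0.0015,0],"rot":[0,0,0],"jaw":0.0},{"translation":[0,0,0],"rot":[0,0,0],"jaw":0.0}]';python3 st.py
```

```text
clock: 11.4
position: [0.5047, -0.0268, 0.1173]
ee_rot: [0.458, 3.108, 0.001]
force: [-0.2, 0.6, 3.0]
width: 0.216
TOOL F [ 0.32  0.49 -2.98] d [ 0.04 19.34  0.11] tau [-0.13  0.26 -0.02]
clock: 11.57
position: [0.5049, -0.0264, 0.1173]
ee_rot: [-0.46, -3.108, 0.001]
force: [-2.2, -2.7, 4.7]
width: 0.216
TOOL F [ 1.3  -3.23 -4.71] d [ 0.02 19.72  0.11] tau [ 0.91  0.41 -0.02]
clock: 11.73
position: [0.5052, -0.0255, 0.1173]
ee_rot: [-0.46, -3.107, 0.002]
force: [-3.0, -5.3, 4.8]
width: 0.214
TOOL F [ 1.28 -5.98 -4.82] d [1.000e-02 2.069e+01 1.100e-01] tau [1.37 0.34 0.02]
```

```bash
python3 -m creep '[{"translation":[0,0.0015,-0.0001],"rot":[0,0,0],"jaw":0.0},{"translation":[0,0,0],"rot":[0,0,0],"jaw":0.0}]' >/dev/null;python3 st.py
python3 -m creep '[{"translation":[0,0.0015,0],"rot":[0,0,0],"jaw":0.0},{"translation":[0,0,0],"rot":[0,0,0],"jaw":0.0}]' >/dev/null;python3 st.py
python3 -m creep '[{"translation":[0,0.0015,0],"rot":[0,0,0],"jaw":0.0},{"translation":[0,0,0],"rot":[0,0,0],"jaw":0.0}]' >/dev/null;python3 st.py
```

```text
TOOL F [ 0.   -4.72 -4.57] d [1.000e-02 2.241e+01 1.100e-01] tau [ 1.49  0.33 -0.03]
TOOL F [ 0.34 -4.14 -4.21] d [-1.000e-02  2.388e+01  8.000e-02] tau [ 1.43  0.29 -0.  ]
TOOL F [ 0.46 -5.3  -4.97] d [ 0.   25.39  0.08] tau [1.42 0.26 0.01]
```

```bash
python3 -m creep '[{"translation":[0,0.0015,0],"rot":[0,0,0],"jaw":0.0},{"translation":[0,0,0],"rot":[0,0,0],"jaw":0.0}]' >/dev/null;python3 st.py
python3 -m creep '[{"translation":[0,0.0015,0],"rot":[0,0,0],"jaw":0.0},{"translation":[0,0,0],"rot":[0,0,0],"jaw":0.0}]' >/dev/null;python3 st.py
```

```text
TOOL F [ 1.43 -5.09 -4.55] d [-1.000e-02  2.689e+01  6.000e-02] tau [ 1.45  0.23 -0.04]
TOOL F [ 0.82 -4.75 -5.13] d [-0.   28.39  0.08] tau [ 1.45  0.26 -0.02]
```

```bash
python3 -m creep '[{"translation":[0,0.0015,0],"rot":[0,0,0],"jaw":0.0},{"translation":[0,0,0],"rot":[0,0,0],"jaw":0.0}]' >/dev/null;python3 st.py
```

```text
TOOL F [-0.01 -5.23 -5.34] d [-1.000e-02  2.989e+01  7.000e-02] tau [1.37 0.26 0.04]
```

```bash
python3 -m creep '[{"translation":[0,0.0015,0],"rot":[0,0,0],"jaw":0.0},{"translation":[0,0,0],"rot":[0,0,0],"jaw":0.0}]' >/dev/null;python3 st.py
```

```text
TOOL F [ 0.2  -4.83 -4.53] d [-3.000e-02  3.137e+01  7.000e-02] tau [ 1.43  0.24 -0.  ]
```

```bash
python3 -m creep '[{"translation":[0,0.0015,0],"rot":[0,0,0],"jaw":0.0},{"translation":[0,0,0],"rot":[0,0,0],"jaw":0.0}]' >/dev/null;python3 st.py
```

```text
TOOL F [ 0.65 -5.32 -5.27] d [-0.05 32.88  0.05] tau [ 1.46  0.24 -0.01]
```

```bash
python3 -m creep '[{"translation":[0,0.0015,0],"rot":[0,0,0],"jaw":0.0},{"translation":[0,0,0],"rot":[0,0,0],"jaw":0.0}]' >/dev/null;python3 st.py
```

```text
TOOL F [ 1.05 -5.22 -3.94] d [-3.000e-02  3.438e+01  6.000e-02] tau [ 1.48  0.26 -0.05]
```

```bash
python3 -m creep '[{"translation":[0,0.0015,0],"rot":[0,0,0],"jaw":0.0},{"translation":[0,0,0],"rot":[0,0,0],"jaw":0.0}]' >/dev/null;python3 st.py
```

```text
TOOL F [ 1.33 -5.37 -4.83] d [-0.05 35.88  0.06] tau [ 1.47  0.21 -0.04]
```

```bash
python3 -m creep '[{"translation":[0,0.0015,0],"rot":[0,0,0],"jaw":0.0},{"translation":[0,0,0],"rot":[0,0,0],"jaw":0.0}]' >/dev/null;python3 st.py
```

```text
TOOL F [ 1.71 -5.47 -4.35] d [-3.00e-02  3.74e+01  6.00e-02] tau [ 1.4   0.25 -0.01]
```

```bash
python3 -m creep '[{"translation":[0,0.0015,0],"rot":[0,0,0],"jaw":0.0},{"translation":[0,0,0],"rot":[0,0,0],"jaw":0.0}]' >/dev/null;python3 st.py
```

```text
TOOL F [ 0.93 -4.87 -4.23] d [-2.000e-02  3.887e+01  6.000e-02] tau [1.49 0.26 0.03]
```

```bash
python3 -m creep '[{"translation":[0,0.0015,0],"rot":[0,0,0],"jaw":0.0},{"translation":[0,0,0],"rot":[0,0,0],"jaw":0.0}]' >/dev/null;python3 st.py
```

```text
TOOL F [ 0.82 -5.15 -3.53] d [-0.05 40.36  0.07] tau [ 1.5   0.16 -0.05]
```

```bash
python3 -m creep '[{"translation":[0,0.0015,0],"rot":[0,0,0],"jaw":0.0},{"translation":[0,0,0],"rot":[0,0,0],"jaw":0.0}]' >/dev/null;python3 st.py
```

```text
TOOL F [ 1.07 -4.42 -4.7 ] d [-4.000e-02  4.186e+01  6.000e-02] tau [ 1.45  0.22 -0.02]
```

```bash
python3 -m creep '[{"translation":[0,0.0015,0],"rot":[0,0,0],"jaw":0.0},{"translation":[0,0,0],"rot":[0,0,0],"jaw":0.0}]' >/dev/null;python3 st.py
```

```text
TOOL F [-0.2  -5.25 -4.46] d [-0.06 43.39  0.05] tau [ 1.45  0.18 -0.03]
```

```bash
python3 -m creep '[{"translation":[0,0.0015,0],"rot":[0,0,0],"jaw":0.0},{"translation":[0,0,0],"rot":[0,0,0],"jaw":0.0}]' >/dev/null;python3 st.py
```

```text
TOOL F [ 1.46 -5.09 -5.01] d [-7.000e-02  4.488e+01  4.000e-02] tau [ 1.45  0.2  -0.02]
```

```bash
python3 -m creep '[{"translation":[0,0.0015,0],"rot":[0,0,0],"jaw":0.0},{"translation":[0,0,0],"rot":[0,0,0],"jaw":0.0}]' >/dev/null;python3 st.py
```

```text
TOOL F [ 0.15 -5.89 -5.39] d [-0.05 46.37  0.07] tau [ 1.41  0.23 -0.01]
```

```bash
python3 -m creep '[{"translation":[0,0.0015,0],"rot":[0,0,0],"jaw":0.0},{"translation":[0,0,0],"rot":[0,0,0],"jaw":0.0}]' >/dev/null;python3 st.py
```

```text
TOOL F [ 0.72 -5.03 -4.11] d [-7.000e-02  4.786e+01  4.000e-02] tau [ 1.46  0.2  -0.01]
```

```bash
python3 -m creep '[{"translation":[0,0.0015,0],"rot":[0,0,0],"jaw":0.0},{"translation":[0,0,0],"rot":[0,0,0],"jaw":0.0}]' >/dev/null;python3 st.py
```

```text
TOOL F [ 0.75 -4.87 -4.85] d [-8.000e-02  4.936e+01  4.000e-02] tau [1.44 0.17 0.01]
```

```bash
python3 -m creep '[{"translation":[0,0.0015,0],"rot":[0,0,0],"jaw":0.0},{"translation":[0,0,0],"rot":[0,0,0],"jaw":0.0}]' >/dev/null;python3 st.py
```

```text
TOOL F [ 1.5  -4.82 -4.44] d [-7.000e-02  5.088e+01  4.000e-02] tau [ 1.45  0.15 -0.01]
```

```bash
python3 -m creep '[{"translation":[0,0.0015,0],"rot":[0,0,0],"jaw":0.0},{"translation":[0,0,0],"rot":[0,0,0],"jaw":0.0}]' >/dev/null;python3 st.py
```

```text
TOOL F [ 0.23 -5.64 -3.72] d [-8.000e-02  5.241e+01  4.000e-02] tau [ 1.45  0.17 -0.03]
```

```bash
python3 -m creep '[{"translation":[0,0.0015,0],"rot":[0,0,0],"jaw":0.0},{"translation":[0,0,0],"rot":[0,0,0],"jaw":0.0}]' >/dev/null;python3 st.py
```

```text
TOOL F [ 0.59 -4.88 -5.09] d [-8.000e-02  5.391e+01  4.000e-02] tau [1.45 0.14 0.03]
```

```bash
python3 -m creep '[{"translation":[0,0.0015,0],"rot":[0,0,0],"jaw":0.0},{"translation":[0,0,0],"rot":[0,0,0],"jaw":0.0}]' >/dev/null;python3 st.py
```

```text
TOOL F [ 0.21 -4.67 -5.34] d [-1.100e-01  5.547e+01  3.000e-02] tau [ 1.38  0.14 -0.02]
```

```bash
python3 -m creep '[{"translation":[0,0.0015,0],"rot":[0,0,0],"jaw":0.0},{"translation":[0,0,0],"rot":[0,0,0],"jaw":0.0}]' >/dev/null;python3 st.py
```

```text
TOOL F [ 1.06 -4.45 -4.16] d [-0.08 57.09  0.06] tau [ 1.5   0.13 -0.01]
```

```bash
python3 -m creep '[{"translation":[0,0.0015,0],"rot":[0,0,0],"jaw":0.0},{"translation":[0,0,0],"rot":[0,0,0],"jaw":0.0}]' >/dev/null;python3 st.py
```

```text
TOOL F [ 0.64 -4.64 -4.  ] d [-0.07 58.91  0.11] tau [1.28 0.13 0.04]
```

Run:
```python
from h import *
s=arm.observe();print(s['clock'])
save('side','b2',(185,155,285,230),8)
```

```text
15.9
```

View pics/b2.png

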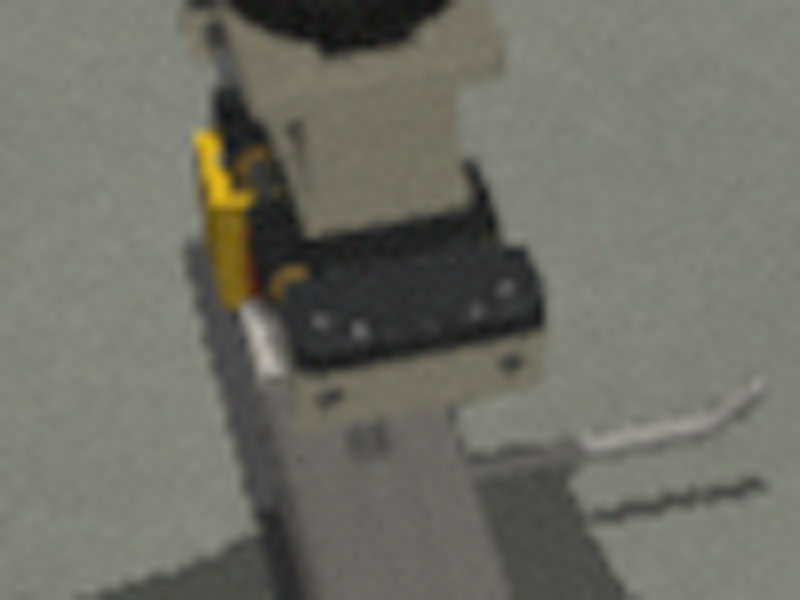

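The saddle is following the pin, with its hook at (740,400). The pin tip has just started to dip, with dz growing and drag easing, so I'll go slower.

```bash
python3 st.py; python3 -m creep '[{"translation":[0,0.001,0],"rot":[0,0,0],"jaw":0.0},{"translation":[0,0,0],"rot":[0,0,0],"jaw":0.0}]' >/dev/null;python3 st.py
```

```text
TOOL F [ 0.96 -5.49 -5.09] d [-0.08 58.92  0.11] tau [ 1.33  0.07 -0.01]
TOOL F [ 0.75 -4.12 -3.54] d [-0.09 60.36  0.16] tau [ 1.1   0.02 -0.04]
```

```bash
python3 -m creep '[{"translation":[0,0.001,0],"rot":[0,0,0],"jaw":0.0},{"translation":[0,0,0],"rot":[0,0,0],"jaw":0.0}]' >/dev/null;python3 st.py
```

```text
TOOL F [-0.14 -3.55 -1.78] d [-0.11 61.78  0.23] tau [ 0.78 -0.07 -0.  ]
```

```bash
python3 -m creep '[{"translation":[0,0.001,0],"rot":[0,0,0],"jaw":0.0},{"translation":[0,0,0],"rot":[0,0,0],"jaw":0.0}]' >/dev/null;python3 st.py
```

```text
TOOL F [-0.15 -1.55 -1.03] d [-4.000e-02  6.313e+01  3.000e-01] tau [ 0.51 -0.15 -0.05]
```

```bash
python3 -m creep '[{"translation":[0,0,0.0007],"rot":[0,0,0],"jaw":0.0},{"translation":[0,0,0],"rot":[0,0,0],"jaw":0.0}]' >/dev/null;python3 st.py
```

```text
TOOL F [-1.05 -0.45  2.03] d [ 0.16 63.01  1.14] tau [ 0.1  -0.12 -0.01]
```

```bash
python3 -m creep '[{"translation":[0,0,0.0008],"rot":[0,0,0],"jaw":0.0},{"translation":[0,0,0],"rot":[0,0,0],"jaw":0.0}]' >/dev/null;python3 st.py
```

```text
TOOL F [0.13 0.74 0.84] d [ 0.25 62.9   1.98] tau [-0.02  0.02 -0.03]
```

```bash
python3 -m creep '[{"translation":[0,0.0007,0],"rot":[0,0,0],"jaw":0.0},{"translation":[0,0,0],"rot":[0,0,0],"jaw":0.0}]' >/dev/null;python3 st.py
```

```text
TOOL F [ 0.22 -0.71  0.54] d [ 0.18 63.17  1.81] tau [0.13 0.05 0.02]
```

```bash
python3 -m creep '[{"translation":[0,0.0007,0],"rot":[0,0,0],"jaw":0.0},{"translation":[0,0,0],"rot":[0,0,0],"jaw":0.0}]' >/dev/null;python3 st.py
```

```text
TOOL F [-0.21 -1.56  1.7 ] d [ 0.2  63.7   1.79] tau [ 0.48  0.09 -0.03]
```

```bash
python3 -m creep '[{"translation":[0,0,0.001],"rot":[0,0,0],"jaw":0.0},{"translation":[0,0,0],"rot":[0,0,0],"jaw":0.0}]' >/dev/null;python3 st.py
```

```text
TOOL F [-0.14 -1.68  0.1 ] d [-0.12 63.76  2.71] tau [ 0.53 -0.01 -0.01]
```

```bash
python3 -m creep '[{"translation":[0,0,0.001],"rot":[0,0,0],"jaw":0.0},{"translation":[0,0,0],"rot":[0,0,0],"jaw":0.0}]' >/dev/null;python3 st.py
```

```text
TOOL F [-0.08 -2.01  0.28] d [-0.16 63.81  3.73] tau [ 0.52 -0.08  0.01]
```

```bash
python3 -m creep '[{"translation":[0,0,0.001],"rot":[0,0,0],"jaw":0.0},{"translation":[0,0,0],"rot":[0,0,0],"jaw":0.0}]' >/dev/null;python3 st.py
```

```text
TOOL F [-1.37 -2.15  0.58] d [-0.14 63.86  4.75] tau [ 0.57 -0.19 -0.01]
```

```bash
python3 -m creep '[{"translation":[0,0,0.001],"rot":[0,0,0],"jaw":0.0},{"translation":[0,0,0.001],"rot":[0,0,0],"jaw":0.0},{"translation":[0,0,0],"rot":[0,0,0],"jaw":0.0}]' >/dev/null;python3 st.py
```

```text
TOOL F [-0.53 -1.36  0.35] d [5.000e-02 6.386e+01 6.900e+00] tau [ 0.47 -0.15 -0.04]
```

```bash
python3 -m creep '[{"translation":[0,0,0.001],"rot":[0,0,0],"jaw":0.0},{"translation":[0,0,0],"rot":[0,0,0],"jaw":0.0}]' >/dev/null;python3 st.py
```

```text
TOOL F [-0.39 -1.79  0.18] d [2.000e-02 6.387e+01 7.830e+00] tau [ 0.5 -0.1  0. ]
```

```bash
python3 -m creep '[{"translation":[0,0,0.0008],"rot":[0,0,0],"jaw":0.0},{"translation":[0,0,0],"rot":[0,0,0],"jaw":0.0}]' >/dev/null;python3 st.py
```

```text
TOOL F [ 0.69 -2.73 -2.92] d [-4.000e-02  6.385e+01  8.390e+00] tau [ 0.56  0.06 -0.02]
```

The tip has met the plug at about 8.4 mm, as expected. Now a slow steady push.

```bash
python3 -m creep '[{"translation":[0,0,0.0005],"rot":[0,0,0],"jaw":0.0},{"translation":[0,0,0.0005],"rot":[0,0,0],"jaw":0.0},{"translation":[0,0,0.0005],"rot":[0,0,0],"jaw":0.0},{"translation":[0,0,0.0005],"rot":[0,0,0],"jaw":0.0}]' >/dev/null;python3 st.py
```

```text
TOOL F [ 1.96 -2.21 -7.52] d [-0.11 63.85 10.13] tau [ 0.63  0.47 -0.01]
```

```bash
python3 -m creep '[{"translation":[0,0,0.0005],"rot":[0,0,0],"jaw":0.0},{"translation":[0,0,0.0005],"rot":[0,0,0],"jaw":0.0},{"translation":[0,0,0.0005],"rot":[0,0,0],"jaw":0.0},{"translation":[0,0,0.0005],"rot":[0,0,0],"jaw":0.0}]' >/dev/null;python3 st.py
```

```text
TOOL F [ 1.92 -2.35 -8.03] d [-0.08 63.87 12.13] tau [ 0.61  0.43 -0.02]
```

```bash
python3 -m creep '[{"translation":[0,0,0.0006],"rot":[0,0,0],"jaw":0.0},{"translation":[0,0,0.0006],"rot":[0,0,0],"jaw":0.0},{"translation":[0,0,0.0006],"rot":[0,0,0],"jaw":0.0},{"translation":[0,0,0.0006],"rot":[0,0,0],"jaw":0.0},{"translation":[0,0,0.0006],"rot":[0,0,0],"jaw":0.0},{"translation":[0,0,0.0006],"rot":[0,0,0],"jaw":0.0},{"translation":[0,0,0.0006],"rot":[0,0,0],"jaw":0.0},{"translation":[0,0,0.0006],"rot":[0,0,0],"jaw":0.0}]' >/dev/null;python3 st.py
```

```text
TOOL F [ 2.06 -2.57 -7.  ] d [-0.09 63.88 16.94] tau [ 0.63  0.45 -0.04]
```

```bash
python3 -m creep '[{"translation":[0,0,0.0006],"rot":[0,0,0],"jaw":0.0},{"translation":[0,0,0.0006],"rot":[0,0,0],"jaw":0.0},{"translation":[0,0,0.0006],"rot":[0,0,0],"jaw":0.0},{"translation":[0,0,0.0006],"rot":[0,0,0],"jaw":0.0},{"translation":[0,0,0.0006],"rot":[0,0,0],"jaw":0.0},{"translation":[0,0,0.0006],"rot":[0,0,0],"jaw":0.0},{"translation":[0,0,0.0006],"rot":[0,0,0],"jaw":0.0},{"translation":[0,0,0.0006],"rot":[0,0,0],"jaw":0.0}]' >/dev/null;python3 st.py
```

```text
TOOL F [ 1.66 -1.65 -7.92] d [-0.08 63.86 21.74] tau [ 0.63  0.46 -0.05]
```

```bash
python3 -m creep '[{"translation":[0,0,0.0006],"rot":[0,0,0],"jaw":0.0},{"translation":[0,0,0.0006],"rot":[0,0,0],"jaw":0.0},{"translation":[0,0,0.0006],"rot":[0,0,0],"jaw":0.0},{"translation":[0,0,0.0006],"rot":[0,0,0],"jaw":0.0},{"translation":[0,0,0.0006],"rot":[0,0,0],"jaw":0.0}]' >/dev/null;python3 st.py
```

```text
TOOL F [ 2.63 -2.83 -7.32] d [-0.09 63.85 24.73] tau [0.6  0.48 0.03]
```

Shoulder contact should come at about 27–28 mm, so I'm using finer steps now.

```bash
python3 -m creep '[{"translation":[0,0,0.0005],"rot":[0,0,0],"jaw":0.0},{"translation":[0,0,0.0005],"rot":[0,0,0],"jaw":0.0},{"translation":[0,0,0.0005],"rot":[0,0,0],"jaw":0.0}]' >/dev/null;python3 st.py
```

```text
TOOL F [ 1.32 -1.48 -7.49] d [-0.09 63.85 26.24] tau [0.64 0.47 0.  ]
```

```bash
python3 -m creep '[{"translation":[0,0,0.0004],"rot":[0,0,0],"jaw":0.0},{"translation":[0,0,0],"rot":[0,0,0],"jaw":0.0}]' >/dev/null;python3 st.py
```

```text
TOOL F [ 1.21 -2.24 -6.13] d [-0.08 63.87 26.72] tau [0.6  0.37 0.01]
```

```bash
python3 -m creep '[{"translation":[0,0,0.0003],"rot":[0,0,0],"jaw":0.0},{"translation":[0,0,0],"rot":[0,0,0],"jaw":0.0}]' >/dev/null;python3 st.py
```

```text
TOOL F [-0.02 -2.44 -6.38] d [-0.11 63.88 26.96] tau [0.59 0.35 0.  ]
```

```bash
python3 -m creep '[{"translation":[0,0,0.0003],"rot":[0,0,0],"jaw":0.0},{"translation":[0,0,0],"rot":[0,0,0],"jaw":0.0}]' >/dev/null;python3 st.py
```

```text
TOOL F [ 2.43 -2.85 -9.11] d [-0.1  63.89 27.14] tau [ 0.69  0.61 -0.  ]
```

```bash
python3 -m creep '[{"translation":[0,0,0.0003],"rot":[0,0,0],"jaw":0.0},{"translation":[0,0,0],"rot":[0,0,0],"jaw":0.0}]' >/dev/null;python3 st.py
```

```text
TOOL F [  2.93  -3.18 -13.78] d [-0.11 63.85 27.16] tau [0.81 0.91 0.01]
```

```bash
python3 -m creep '[{"translation":[0,0,-0.0003],"rot":[0,0,0],"jaw":0.0},{"translation":[0,0,0],"rot":[0,0,0],"jaw":0.024},{"translation":[0,0,0],"rot":[0,0,0],"jaw":0.03},{"translation":[0,0,0],"rot":[0,0,0],"jaw":0.04},{"translation":[0,0,0],"rot":[0,0,0],"jaw":0.05},{"translation":[0,0,0],"rot":[0,0,0],"jaw":0.05},{"translation":[0,0,0],"rot":[0,0,0],"jaw":0.05}]' ;python3 st.py
python3 -m creep '[{"translation":[0,0,-0.003],"rot":[0,0,0],"jaw":0.05},{"translation":[0,0,-0.004],"rot":[0,0,0],"jaw":0.05},{"translation":[0,0,0],"rot":[0,0,0],"jaw":0.05}]' ;python3 st.py
```

```text
clock: 22.12
position: [0.5177, 0.0159, 0.0897]
ee_rot: [-0.459, -3.108, -0.0]
force: [-0.2, -0.2, -0.7]
width: 0.532
TOOL F [ 0.11 -0.2   0.66] d [1.000e-02 6.395e+01 2.767e+01] tau [0.   0.01 0.02]
clock: 22.37
position: [0.5181, 0.0158, 0.0976]
ee_rot: [0.459, 3.107, 0.0]
force: [-0.7, 0.5, 1.0]
width: 0.547
TOOL F [ 0.84  0.31 -0.98] d [-0.43 63.93 19.83] tau [ 0.01  0.   -0.04]
```

Free and clear. Raising straight up, then moving aside to look.

```bash
python3 -m creep '[{"translation":[0,0,-0.01],"rot":[0,0,0],"jaw":0.05},{"translation":[0,0,-0.015],"rot":[0,0,0],"jaw":0.05},{"translation":[0,0,-0.02],"rot":[0,0,0],"jaw":0.05},{"translation":[0,0,-0.025],"rot":[0,0,0],"jaw":0.05},{"translation":[0,0,-0.025],"rot":[0,0,0],"jaw":0.05},{"translation":[0,0.02,-0.02],"rot":[0,0,0],"jaw":0.05},{"translation":[0,0.03,-0.01],"rot":[0,0,0],"jaw":0.05},{"translation":[0,0.03,0],"rot":[0,0,0],"jaw":0.05},{"translation":[0,0.03,0],"rot":[0,0,0],"jaw":0.05},{"translation":[0,0.03,0],"rot":[0,0,0],"jaw":0.05},{"translation":[0,0.02,0],"rot":[0,0,0],"jaw":0.05},{"translation":[0,0,0],"rot":[0,0,0],"jaw":0.05}]'
python3 - <<'E'
from h import *
save('side','c1'); save('side','c1z',(200,160,310,240),7); save('top','c2')
E
```

```text
clock: 23.37
position: [0.5642, 0.1747, 0.2221]
ee_rot: [0.449, 3.109, 0.003]
force: [-1.3, 0.1, -0.6]
width: 0.544
```

View pics/c1z.png

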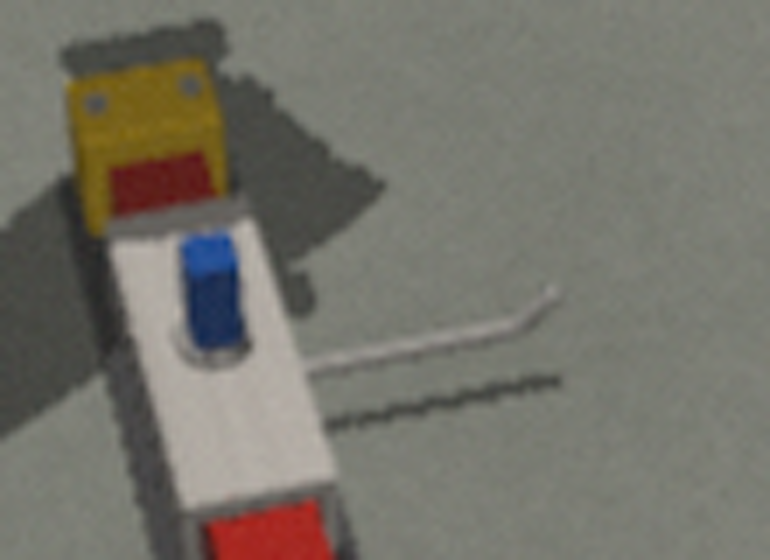

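View pics/c1.png

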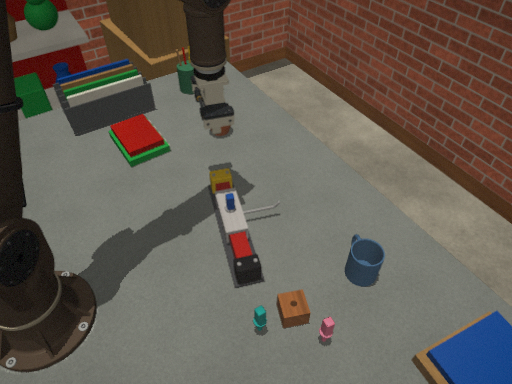

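View pics/c2.png

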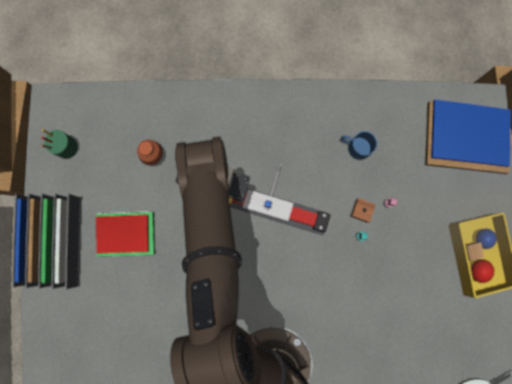

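Run:
```python
from h import *
h=np.array([.5178,.0158]) # TCP xy at release
for z in(.061,.066,.112): print(z,(proj('side',np.r_[h,z])-[200,160]+.5)*7,proj('top',np.r_[h,z]))
c=cv2.imread('pics/c2.png')[195:213,255:282]; m=(c[...,0].astype(int)-c[...,2]>50); ys,xs=np.where(m); print(xs.mean()+255,ys.mean()+195)
s=arm.observe(); print(s['position'],s['dq'].round(3),s['clock'])
arm.sign_off()
```

```text
0.061 [[214.19283759 341.46308321]] [[267.47627233 204.81247012]]
0.066 [[213.65887613 332.78345469]] [[267.52202223 204.67562116]]
0.112 [[208.57819831 250.1064429 ]] [[267.95706328 203.37421021]]
267.5806451612903 203.5483870967742
[0.56374367 0.16818906 0.2221937 ] [ 0.014 -0.009  0.013  0.013 -0.001 -0.002  0.001] 23.5167
the job is handed in; nothing more can be done
```

The saddle is locked to the rail: the blue pin is through the saddle and the bar, with its shoulder resting on the saddle. I let go and handed the job in at about 23.5 s of the 64 s allowed.

- **Drawing the saddle:** I put the pin in the saddle's hole and drew the saddle about 64 mm towards the yellow end. For the second part of the draw the pin tip pressed lightly on the bar, at about 5 N, until it dropped into the hidden hole.
- **Pushing home:** The tip met the plug about 8 mm down, and the plug slid at 7–8 N. The travel stopped sharply 27.1 mm below the bar's top, where the shoulder should seat at 27 mm. I stopped pushing there, at about 14 N.
- **Highest force I read on the tool:** about 15 N, when I first touched the bar slightly too hard. I backed off straight away.
- **Last checks:** After letting go, both cameras show the pin upright on the saddle. Its shoulder and handle are where a fully seated pin should appear, to within a pixel or two. The mug, the vase and the red-and-green book stack show no sign of having moved, and neither do the look-alikes. The gripper is clear of everything.
- **Disagreements:** The two cameras differed by 2–3 mm in position, and the robot's own reading at the grasp matched the side camera, so I used that one. In the last picture the vase is partly hidden from the side camera, but the top camera shows it in place.

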